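Make up a cutter set on the setting-up post

ROBOT

A 7-joint arm with a two-finger parallel gripper is mounted at the origin on the work surface. World frame = base frame: x ahead of the robot, y to its left, z up, the work surface at z = 0. Lengths are in mm, angles in rad, forces in N, time in s.
With the tool pointing down it reaches from about 400 to 900 mm from the base axis. Payload 5.6 kg.
Tool frame: the origin (TCP) lies midway between the tips of the shut fingers; the grasp point (between the pads) lies 19 mm behind it; z points along the fingers, x is the direction in which the jaws open and shut, and the axes are right-handed (so a half turn about z gives the same grasp; the last joint's range is limited). The gripper opens to 92 mm and grips with 3 to 60 N. Pads are 20 mm wide; open, the fingers measure 128 mm over their backs; the gripper's body (75 mm by 189 mm) begins 69 mm behind the grasp point.
Start: joints at [-0.043, 0.468, -0.012, 1.603, 0.006, 1.071, -0.056], TCP at [650.007, -0.044, 214.592] pointing down, gripper open.
Joint ranges: [-2.53, 2.53], [-0.31, 2.02], [-1.57, 1.55], [0.28, 2.44], [-1.29, 4.43], [0.15, 1.84], [-2.92, 2.92]. Speed limits (rad/s): [2.57, 2.57, 3.14, 3.14, 3.14, 3.14, 3.14].

INTERFACE

Orientations are given as a unit quaternion [w, x, y, z].
In Python, from rig import readout, capture, calibration, r gives the robot as it stands.
- The arm moves only by the tool play_rows, never from a script. Its argument "deltas" is one flat list of numbers, 4 for each row, row after row: the shift along the tool's x, y, z in units of 150 mm (1.0 is 150 mm), then the turn about the tool's z in units of pi/2 rad (1.0 is pi/2 rad). In form: [tx, ty, tz, spin, tx, ty, tz, spin, ...]. A call has 1 to 12 rows; each row shifts and turns the commanded pose from where the row before left it, along the tool's axes as they then stand; what a row does not reach is not made up. A row lasts 1/12 s, in which the tool goes at most 41.7 mm and 7.16 degrees, less where a joint would pass 70% of its speed; a pose out of reach is approached as far as the arm can. A call with a number of a shift or a turn outside -1 to 1 is refused whole. A call with a gripper value outside its range is refused whole. "grip" is the opening, from 0 (shut) to 1 (fully open), set as the call begins (left out, the last holds). The fingers move at their own pace and stop on an object; "newtons" is the grip in N (left out, the last holds). Time passes only in rows, so rows that do not move let the fingers close. It gives the time, the measured TCP pose, the force and the opening at its end, in the units of the state.
- readout.read_state(): the state, without advancing time (a new reading comes with each control period).
- capture(name): name is "scene" or "side" or "wrist"; returns (picture, depth): 420x560x3 uint8, blue, green, red; 420x560 float32, mm along the optical axis (not along the pixel's ray), 0 where there is no reading.
- calibration(name): a dict with "mtx" (3x3 intrinsics, pixels), "R" (3x3) and "t" (3): a world point X has camera coordinates R X + t; the wrist camera has in their place "hand_eye" (4x4, takes a point from camera to tool coordinates, whose origin is the TCP and whose axes are the tool frame's). Camera axes: x right, y down, z forward; pixel columns grow to the right and rows downward; lengths in mm; the calibration is good to about 2 mm. A picture is of the moment at which its call begins: read the wrist's pose just before it. calibration takes no time and is no camera call.
- r.sign_off(): hands the job in, once; it reports no verdict.
The state is a dict: "time": time; "joints": joint angles; "qvel": joint speeds; "joint_torque": joint torques, N m; "ee_pos": TCP position; "tcp_rot": TCP orientation; "force": force on the tool from outside, world axes, zero at the start; "wrist_torque": the same for the moment, N m; "width": opening from 0.0 (shut) to 1.0 (fully open).
Only numpy, scipy, OpenCV 4.12 (cv2) and the standard library are available. Lean on these libraries where they do the work, as an engineer would, in place of code of your own. Each camera call takes 0.05 s, during which the arm holds its last target.

TASK

Make up the cutter set on the post with the green base: from the bottom up, the blue spacer, the toothed cutter with its hub upward, the yellow spacer, and last the black cap over the post's tip, each one seated flat on the one below before the next goes on. Leave the red spacer, the tape measure, the spanner and the glue bottle where they are.

Things in the scene. Friction and masses are not known exactly. Their poses are not given: they have to be found in the camera images.
- blue_spacer: Blue spacer ring, 60 mm outside diameter, 32 mm bore right through, 18 mm thick, about 0.12 kg. Loose, lies flat on the bench. Origin: centre of its underside, z up. 
- cutter: Grooving cutter: dark steel toothed disc, 8 mm thick and about 102 mm across the teeth, with a bright aluminium hub 50 mm in diameter that stands 14 mm above the disc (22 mm in all); 32 mm bore right through; about 0.35 kg. Lies hub up; can be gripped by the hub. Loose, lies flat on the bench. Origin: centre of its underside, z up. 
- yellow_spacer: Yellow spacer ring, 50 mm outside diameter, 32 mm bore right through, 12 mm thick, about 0.06 kg. Loose, lies flat on the bench. Origin: centre of its underside, z up. 
- cap: Black round cap with an orange dot on its closed top, 42 mm in diameter, 30 mm high; a blind bore 32 mm wide and 18 mm deep opens downward. About 0.06 kg. Loose, stands upright, opening down. Origin: centre of its underside, z up.
- green_post: Setting-up post with a green base; the cutter set is built on this one. Stands upright on the bench, bolted down. Round base 90 mm across and 14 mm thick; from it rises a steel post 26 mm in diameter, whose tip is 80 mm above the bench; its last 6 mm taper to 14 mm across. Origin: centre of the base's underside, at bench height, on the post's axis, z up.
- white_post: Another setting-up post, with a white base; it stays empty. Stands upright on the bench, bolted down. Round base 90 mm across and 14 mm thick; from it rises a steel post 26 mm in diameter, whose tip is 80 mm above the bench; its last 6 mm taper to 14 mm across. Origin: centre of the base's underside, at bench height, on the post's axis, z up.
- red_spacer: Red spacer ring, 60 mm outside diameter, 32 mm bore, 18 mm thick; not needed. Loose, lies flat on the bench. Origin: centre of its underside, z up. 
- tape_measure: Orange tape measure, about 62 x 40 x 34 mm; not needed. Origin: centre of its underside, z up, x along its length.
- spanner: Steel spanner 200 mm long lying near the far edge of the bench, roughly crosswise; not needed. Its own x runs along its length.
- glue: White glue bottle with a red cap, 56 mm in diameter, 100 mm high, at the left of the bench; not needed. Origin: centre of its underside.
Things that resemble listed ones, but are neither listed nor needed, are in the scene too. Several things have the shape of the cutter; the one meant has the colours described above.

How it is judged (in metres and radians):
On the way, in this order (a step that is already met when the one before it is completed fails the run):
1. The blue spacer sits on the green base, around the post (horizontal distance between blue_spacer and green_post below 0.006 m and z of blue_spacer in the frame of green_post between 0.011 and 0.017 m and angle between blue_spacer's own z axis and vertical below 0.08 rad and contact force between the fingers and blue_spacer below 0.1 N), for 0.2 s.
2. The cutter sits on the blue spacer, hub up (horizontal distance between cutter and green_post below 0.006 m and z of cutter in the frame of green_post between 0.029 and 0.035 m and angle between cutter's own z axis and vertical below 0.08 rad and contact force between the fingers and cutter below 0.1 N), for 0.2 s.
3. The yellow spacer sits on the cutter's hub (horizontal distance between yellow_spacer and green_post below 0.006 m and z of yellow_spacer in the frame of green_post between 0.051 and 0.057 m and angle between yellow_spacer's own z axis and vertical below 0.08 rad and contact force between the fingers and yellow_spacer below 0.1 N), for 0.2 s.
4. The black cap covers the post's tip and sits on the yellow spacer (horizontal distance between cap and green_post below 0.006 m and z of cap in the frame of green_post between 0.063 and 0.069 m and angle between cap's own z axis and vertical below 0.08 rad and contact force between the fingers and cap below 0.1 N), for 0.2 s.
At the end, for the whole second after the job is handed in: On the green-based post, from the bottom up: blue spacer, cutter (hub up), yellow spacer, cap. Each origin lies within 6 mm of the post's axis, each within 3 mm of its seated height above the bench (underside at 14, 32, 54 and 66 mm), upright within 0.08 rad, at rest and released (horizontal distance between each of blue_spacer, cutter, yellow_spacer, cap and green_post below 0.006 m and z of blue_spacer in the frame of green_post between 0.011 and 0.017 m and angle between each of blue_spacer, cutter, yellow_spacer, cap's own z axis and vertical below 0.08 rad and z of cutter in the frame of green_post between 0.029 and 0.035 m and z of yellow_spacer in the frame of green_post between 0.051 and 0.057 m and z of cap in the frame of green_post between 0.063 and 0.069 m and linear speed of each of blue_spacer, cutter, yellow_spacer, cap below 0.02 m/s); the robot touches nothing.
It fails at once if The red spacer is disturbed (moved more than 20 mm) (distance of red_spacer from where it was at the start of the episode above 0.02 m).
It fails at once if The tape measure is disturbed (moved more than 20 mm) (distance of tape_measure from where it was at the start of the episode above 0.02 m).
It fails at once if The spanner is disturbed (moved more than 20 mm) (distance of spanner from where it was at the start of the episode above 0.02 m).
It fails at once if The glue bottle is disturbed (moved more than 20 mm) (distance of glue from where it was at the start of the episode above 0.02 m).
It also fails if it takes over 99 s, if anything falls off the work surface, if the arm or the gripper's body presses on something with over 40 N, if the wrist force passes 120 N, or if a joint passes its speed limit or range.

## Working session

There is one attempt and no reset: what is moved stays moved. The work goes in short steps, Python scripts to look and compute and a tool call to move; the robot and the scene stay as the last step left them, time stands still between calls to the robot, and variables do not carry over. Pictures are saved under pics/ and viewed, and the job is handed in when it is done.

Besides the shell and the picture viewer there is one more tool, called after ">>>" by a JSON object that holds its "fn" and its "kwargs", one argument or row to a line. play_rows: Moves the arm, as the interface text tells. Shifts and turns lie within -1 to 1; 1 stands for 150 mm of shift or pi/2 rad of turn. Its arguments: {"type":"object","properties":{"deltas":{"type":"array","items":{"type":"number"}},"grip":{"type":"number"},"newtons":{"type":"number"}},"required":["deltas"]}

```bash
mkdir -p pics; ls
python3 - <<'E'
from rig import readout, capture, calibration, r
import cv2,numpy as np
print(readout.read_state())
for n in("scene","side","wrist"):
    p,d=capture(n); cv2.imwrite(f"pics/{n}0.png",p); np.save(f"pics/{n}0.npy",d); print(n,calibration(n))
E
```

```text
pics
{'time': 0.0, 'joints': array([-0.04299094,  0.46836224, -0.01159793,  1.60362925,  0.0059933 ,
        1.07139173, -0.05628249]), 'qvel': array([-3.18107571e-04, -1.05243061e-03,  2.23538296e-04,  6.91764251e-05,
        6.21164045e-04, -1.52901453e-04,  3.48885746e-04]), 'joint_torque': array([-3.39112758e-04, -5.20573139e+01, -1.31628491e-02, -2.43752271e+01,
       -5.67366311e-02,  1.73054746e-02,  1.50106093e-04]), 'ee_pos': array([ 6.49413936e+02, -7.75682290e-02,  2.13647708e+02]), 'tcp_rot': array([ 5.97235929e-05,  9.99999614e-01, -3.15326291e-05, -8.76011718e-04]), 'force': array([-0.26320568, -0.47162523,  0.53331405]), 'wrist_torque': array([ 0.02416329, -0.00044837, -0.02501386]), 'width': 0.9989284587682009}
scene {'mtx': array([[441.52852733,   0.        , 278.36448614],
       [  0.        , 441.52852733, 205.37074056],
       [  0.        ,   0.        ,   1.        ]]), 'R': array([[ 0.63914455,  0.76906206,  0.00614799],
       [ 0.5914207 , -0.48637053, -0.64316815],
       [-0.49164602,  0.41471346, -0.76570029]]), 't': array([-436.09459557, -279.98669664, 
[... 217 characters left out ...]
12399,  0.00302402],
       [-0.35374829,  0.67835602, -0.64396837],
       [ 0.29425394, -0.57281675, -0.76504614]]), 't': array([ 543.34727666,  177.37589464, 1058.14406948])}
wrist {'mtx': array([[338.72727636,   0.        , 278.87558026],
       [  0.        , 338.72727636, 204.83624862],
       [  0.        ,   0.        ,   1.        ]]), 'hand_eye': array([[ 9.99999725e-01,  7.28613400e-04,  1.40625195e-04,
         1.20619793e+00],
       [-7.39276648e-04,  9.61798439e-01,  2.73757586e-01,
        -7.64562371e+01],
       [ 6.42103524e-05, -2.73757615e-01,  9.61798713e-01,
        -1.70353018e+02],
       [ 0.00000000e+00,  0.00000000e+00,  0.00000000e+00,
         1.00000000e+00]])}
```

View pics/scene0.png

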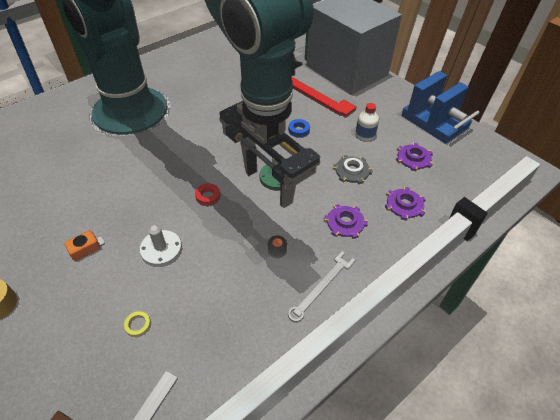

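View pics/side0.png

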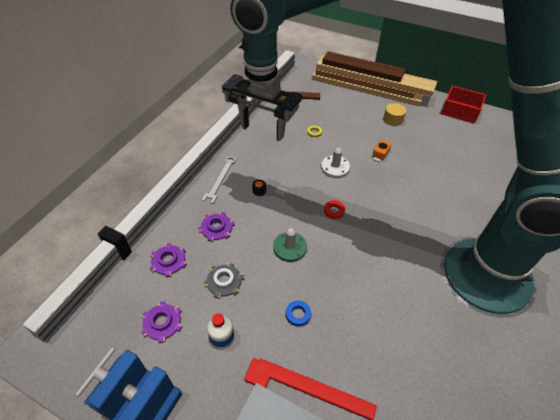

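View pics/wrist0.png

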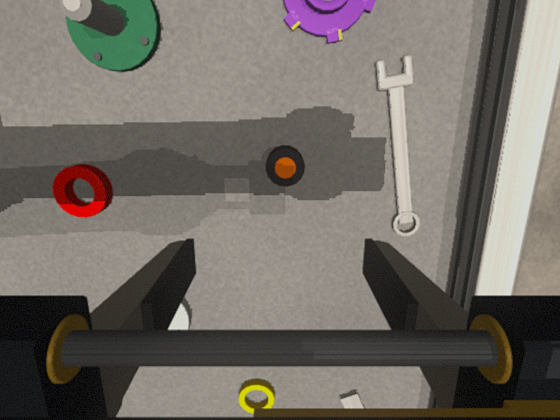

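The scene view shows blue at (299,128), cutter at (352,168), green post at (275,178), yellow at (137,323), cap at (277,245) and red at (207,194). The side view shows green post at (290,246), cutter at (224,279), blue at (298,313), cap at (259,187) and yellow at (315,131). The purple ones are decoys.

```bash
cat > h.py <<'E'
from rig import readout, capture, calibration, r
import cv2,numpy as np
from scipy.spatial.transform import Rotation as Ro
def cam2world(name,st=None):
    c=calibration(name)
    if name!="wrist":
        return c["mtx"],c["R"].T,-c["R"].T@c["t"]
    w,x,y,z=st["tcp_rot"]; Rt=Ro.from_quat([x,y,z,w]).as_matrix()
    H=c["hand_eye"]; return c["mtx"],Rt@H[:3,:3],Rt@H[:3,3]+st["ee_pos"]
def cloud(name,d,st=None):
    K,R,t=cam2world(name,st)
    v,u=np.mgrid[:420,:560]
    P=np.stack([(u-K[0,2])/K[0,0]*d,(v-K[1,2])/K[1,1]*d,d],-1)
    return P@R.T+t
def plane(name,pix,z,st=None):
    K,R,t=cam2world(name,st); pix=np.atleast_2d(pix).astype(float)
    q=np.c_[(pix-[K[0,2],K[1,2]])/[K[0,0],K[1,1]],np.ones(len(pix))]@R.T
    return t+q*((z-t[2])/q[:,2])[:,None]
def circ(xy):
    xy=np.asarray(xy,float)
    A=np.c_[2*xy,np.ones(len(xy))]; s=np.linalg.lstsq(A,(xy**2).sum(1),rcond=None)[0]
    return s[:2],np.sqrt(s[2]+s[0]**2+s[1]**2)
def hsv(p): return cv2.cvtColor(p,cv2.COLOR_BGR2HSV)
COL=dict(blue=((105,150,60),(125,255,255)),yellow=((25,130,100),(35,255,255)),green=((60,80,40),(85,255,255)),red=((0,200,60),(4,255,255)))
def mask(p,c): return cv2.inRange(hsv(p),*[np.array(a) for a in COL[c]])
E
python3 - <<'E'
from h import *
for n in("scene","side"):
    p=cv2.imread(f"pics/{n}0.png"); d=np.load(f"pics/{n}0.npy"); W=cloud(n,d)
    seeds=dict(scene=dict(blue=(299,128),cutter=(352,168),green=(272,178),yellow=(137,323),cap=(277,245),white=(160,247)),side=dict(blue=(298,313),cutter=(224,279),green=(290,246),yellow=(315,131),cap=(259,187),white=(336,165)))[n]
    top=dict(blue=18,cutter=22,green=14,yellow=12,cap=30,white=14); rad=dict(blue=30,cutter=25,green=45,yellow=25,cap=21,white=45)
    for k,s in seeds.items():
        c=plane(n,s,top[k])[0]
        near=np.hypot(*(W[...,:2]-c[:2]).transpose(2,0,1))<rad[k]+15
        m=near&(abs(W[...,2]-top[k])<4)
        xy=W[m][:,:2]
        e=cv2.minEnclosingCircle(xy.astype(np.float32)) if m.sum()>3 else None
        bot=np.median(W[near][:,2])
        print(n,k,c.round(1),m.sum(),'medz',np.median(W[m][:,2]).round(1),bot.round(1),'mec',np.round(e[0],1),round(e[1],1),'mean',xy.mean(0).round(1))
    # color outline method
    for k,z in(("blue",18),("yellow",12),("green",14)):
        m=mask(p,k); num,l,st,ce=cv2.connectedComponentsWithStats(m)
        print(k,[(s[4],c.round()) for s,c in zip(st[1:],ce[1:]) if s[4]>60])
E
```

```text
scene blue [391.3 315.8  18. ] 193 medz 17.1 5.1 mec [382.8 321.3] 32.0 mean [383.8 321.5]
scene cutter [595.7 313.7  22. ] 145 medz 21.3 8.1 mec [588.8 326.1] 25.7 mean [588.7 324.7]
scene green [488.5 140.3  14. ] 277 medz 13.9 1.5 mec [482.9 147.6] 43.1 mean [480.9 135. ]
scene yellow [ 620.8 -304.6   12. ] 300 medz 11.0 0.3 mec [ 618.7 -304.7] 25.5 mean [ 619.6 -304.9]
scene cap [661.5  13.3  30. ] 244 medz 29.6 446.8 mec [657.6  17.9] 22.0 mean [657.7  16.7]
scene white [ 494.2 -180.6   14. ] 878 medz 13.6 12.3 mec [ 492.2 -178.8] 45.8 mean [ 498.5 -181.6]
blue [(np.int32(496), array([24., 59.])), (np.int32(232), array([430.,  80.])), (np.int32(271), array([452.,  92.])), (np.int32(88), array([424., 115.])), (np.int32(196), array([299., 126.])), (np.int32(161), array([447., 129.]))]
yellow [(np.int32(229), array([136., 323.]))]
green [(np.int32(420), array([74., 40.])), (np.int32(244), array([268., 177.])), (np.int32(68), array([480., 264.]))]
side blue [379.3 326.4  18. ] 354 medz 18.5 2.6 mec [380.7 322.9] 31.0 mean [381.6 323.2]
side cutter [579.3 331.1  22. ] 184 medz 22.1 9.6 mec [586.3 325.2] 25.9 mean [585.7 326.6]
side green [479.9 162.2  14. ] 567 medz 14.7 13.3 mec [482.7 159.7] 45.0 mean [480.  165.8]
side yellow [ 611.1 -300.8   12. ] 87 medz 12.1 2.6 mec [ 614.6 -304.4] 27.9 mean [ 618.  -303.2]
side cap [647.2  26.9  30. ] 116 medz 31.0 452.2 mec [654.   17.6] 22.4 mean [653.5  18.1]
side white [ 486.1 -178.9   14. ] 368 medz 14.6 13.8 mec [ 488.5 -179.5] 46.8 mean [ 487.8 -172.2]
blue [(np.int32(384), array([298., 313.])), (np.int32(65), array([222., 343.])), (np.int32(1000), array([111., 380.])), (np.int32(1102), array([141., 395.])), (np.int32(334), array([167., 404.]))]
yellow [(np.int32(75), array([314., 130.]))]
green [(np.int32(5791), array([428.,  52.])), (np.int32(545), array([290., 248.]))]
```

>>> {"fn": "play_rows", "kwargs": {
  "deltas": [-0.05, -0.05, 0, 0, -0.1, -0.1, 0, 0, -0.14, -0.14, 0, 0, -0.14, -0.14, 0, 0, -0.14, -0.14, 0, 0, -0.14, -0.14, 0, 0, -0.14, -0.14, 0, 0, -0.14, -0.14, 0, 0, -0.09, -0.05, 0, 0, -0.05, -0.03, 0, 0, 0, 0, 0, 0, 0, 0, 0, 0],
  "grip": 1
}}

```text
time: 1.15
ee_pos: [481.2, 159.6, 214.8]
tcp_rot: [0.0, 1.0, -0.0, 0.0]
force: [-0.3, 0.1, -0.3]
width: 1.001
```

```bash
cat > look.py <<'E'
import sys
from h import *
tag=sys.argv[1]
st=readout.read_state(); p,d=capture("wrist"); cv2.imwrite(f"pics/{tag}.png",p); np.savez(f"pics/{tag}.npz",d=d,p=st["ee_pos"],q=st["tcp_rot"])
print(round(st["time"],2),st["ee_pos"].round(1),st["tcp_rot"].round(4),st["force"].round(1),round(st["width"],3))
W=cloud("wrist",d,st)
for a in sys.argv[2:]:   # name,x,y,ztop,rad
    k,x,y,z,R=a.split(","); x,y,z,R=map(float,(x,y,z,R))
    near=(np.hypot(W[...,0]-x,W[...,1]-y)<R+12)&(d>0)
    m=(near&(abs(W[...,2]-z)<3.5)).astype(np.uint8)
    cs,_=cv2.findContours(m,cv2.RETR_EXTERNAL,cv2.CHAIN_APPROX_NONE)
    if not cs: print(k,'none'); continue
    c=max(cs,key=cv2.contourArea)[:,0]
    xy=plane("wrist",c,z,st)[:,:2]
    e=cv2.minEnclosingCircle(xy.astype(np.float32))
    print(k,m.sum(),'medz',np.median(W[m>0][:,2]).round(1),'fit',*[np.round(q,1) for q in circ(xy)],'mec',np.round(e[0],1),round(e[1],1))
E
python3 look.py w1 green,482,160,14,45 tip,482,160,80,7
```

```text
1.15 [481.2 159.6 214.8] [ 2.e-04  1.e+00 -5.e-04  5.e-04] [-0.3  0.1 -0.3] 1.001
green 4090 medz 14.2 fit [484.3 159.5] 44.1 mec [484.3 159.5] 44.7
tip 378 medz 79.3 fit [484.7 160.1] 10.0 mec [484.3 160.2] 11.2
```

View pics/w1.png

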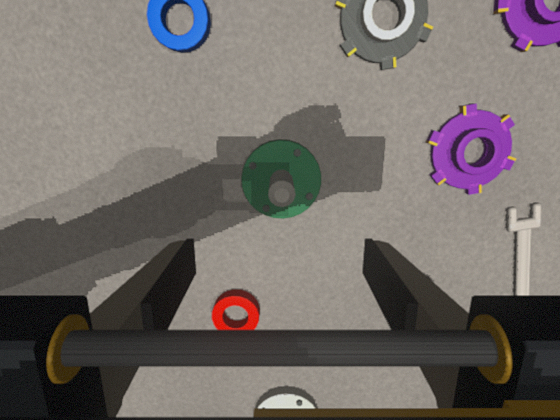

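The wrist view shows the green base circle centred at (281,179), with the post tip at (282,190). That puts the post axis at about (484.3, 159.8). Blue is next.

>>> {"fn": "play_rows", "kwargs": {
  "deltas": [-0.03, -0.04, 0, 0, -0.06, -0.1, 0, 0, -0.09, -0.15, 0, 0, -0.09, -0.15, 0, 0, -0.09, -0.15, 0, 0, -0.09, -0.15, 0, 0, -0.09, -0.15, 0, 0, -0.06, -0.1, 0, 0, -0.04, -0.06, 0, 0, -0.02, -0.03, 0, 0, 0, 0, 0, 0, 0, 0, 0, 0]
}}

```text
time: 2.2
ee_pos: [382.3, 321.6, 214.4]
tcp_rot: [0.0, 1.0, -0.001, 0.0]
force: [1.1, 0.3, 0.2]
width: 1.003
```

```bash
python3 look.py w2 blue,382,322,18,30
```

```text
2.2 [382.3 321.6 214.4] [ 3.e-04  1.e+00 -7.e-04  0.e+00] [1.1 0.3 0.2] 1.003
blue 1605 medz 18.0 fit [382.7 323. ] 29.1 mec [382.7 323. ] 29.8
```

View pics/w2.png

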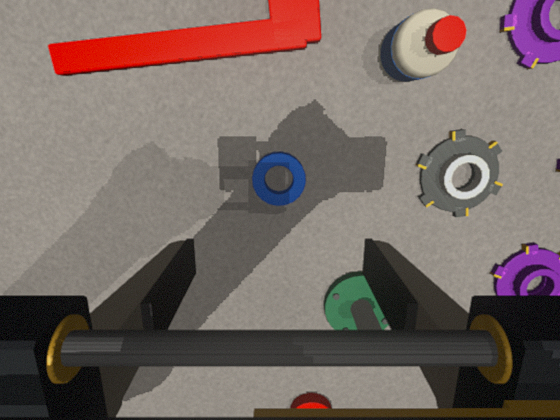

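>>> {"fn": "play_rows", "kwargs": {
  "deltas": [0.003, -0.009, 0.08, 0, 0, 0, 0.15, 0, 0, 0, 0.2, 0, 0, 0, 0.2, 0, 0, 0, 0.2, 0, 0, 0, 0.2, 0, 0, 0, 0.15, 0, 0, 0, 0.1, 0, 0, 0, 0.07, 0, 0, 0, 0.04, 0, 0, 0, 0.01, 0, 0, 0, 0, 0]
}}

```text
time: 3.25
ee_pos: [382.5, 323.7, 4.8]
tcp_rot: [-0.0, 1.0, -0.0, 0.0]
force: [0.2, -0.3, 0.3]
width: 0.997
```

>>> {"fn": "play_rows", "kwargs": {
  "deltas": [0, 0, 0, 0, 0, 0, 0, 0, 0, 0, 0, 0, 0, 0, 0, 0, 0, 0, 0, 0, 0, 0, 0, 0, 0, 0, 0, 0, 0, 0, 0, 0],
  "grip": 0.4,
  "newtons": 20
}}

```text
time: 3.92
ee_pos: [382.2, 324.0, 4.9]
tcp_rot: [-0.0, 1.0, -0.0, 0.0]
force: [-0.5, -0.0, 6.1]
width: 0.639
```

>>> {"fn": "play_rows", "kwargs": {
  "deltas": [0, 0, -0.03, 0, 0, 0, -0.06, 0, 0, 0, -0.12, 0, 0, 0, -0.15, 0, 0, 0, -0.15, 0, 0, 0, -0.12, 0, 0, 0, -0.1, 0, 0, 0, -0.05, 0, 0, 0, -0.02, 0, 0, 0, 0, 0]
}}

```text
time: 4.75
ee_pos: [382.1, 323.9, 125.1]
tcp_rot: [-0.0, 1.0, -0.0, 0.0]
force: [-0.3, -0.3, -1.4]
width: 0.64
```

>>> {"fn": "play_rows", "kwargs": {
  "deltas": [0.02, 0.03, 0, 0, 0.05, 0.08, 0, 0, 0.09, 0.14, 0, 0, 0.09, 0.15, 0, 0, 0.09, 0.15, 0, 0, 0.09, 0.15, 0, 0, 0.09, 0.14, 0, 0, 0.07, 0.11, 0, 0, 0.05, 0.08, 0, 0, 0.03, 0.05, 0, 0, 0.01, 0.01, 0, 0, 0, 0, 0, 0]
}}

```text
time: 5.75
ee_pos: [483.7, 159.9, 123.9]
tcp_rot: [0.0, 1.0, -0.0, -0.001]
force: [-0.6, 0.6, -1.4]
width: 0.642
```

```bash
python3 look.py w3 blue,484,160,129,30
```

```text
5.75 [483.7 159.9 123.9] [ 2.e-04  1.e+00 -4.e-04 -7.e-04] [-0.6  0.6 -1.4] 0.642
blue 1015 medz 129.2 fit [484.6 157.2] 15.3 mec [484.7 155.5] 16.3
```

View pics/w3.png

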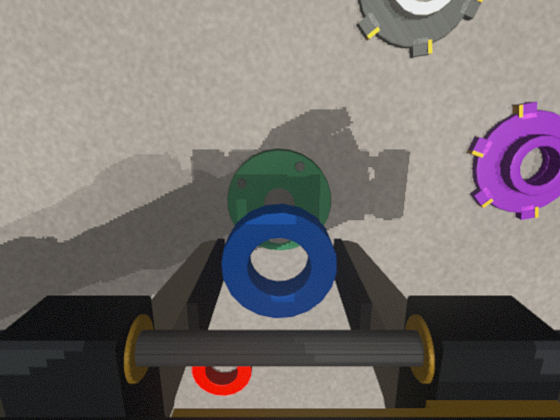

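```bash
cat > held.py <<'E'
import sys
from h import *
tag,col,z=sys.argv[1],sys.argv[2],float(sys.argv[3])
p=cv2.imread(f"pics/{tag}.png"); f=np.load(f"pics/{tag}.npz"); st=dict(ee_pos=f["p"],tcp_rot=f["q"])
m=mask(p,col); cs,hh=cv2.findContours(m,cv2.RETR_CCOMP,cv2.CHAIN_APPROX_NONE)
W=cloud("wrist",f["d"],st)
i=max((j for j in range(len(cs)) if hh[0,j,3]<0),key=lambda j:cv2.contourArea(cs[j]))
print('z in mask',np.percentile(W[m>0][:,2],[10,50,90]).round(1))
for c in [cs[i]]+[cs[j] for j in range(len(cs)) if hh[0,j,3]==i and len(cs[j])>40]:
    xy=plane("wrist",c[:,0],z,st)[:,:2]; print(*[np.round(q,1) for q in circ(xy)],np.round(cv2.minEnclosingCircle(xy.astype(np.float32)),1) if 0 else '')
E
python3 held.py w3 blue 137
```

```text
z in mask [131.2 136.9 137.7]
[484.9 160.6] 29.9 
[484.9 162.8] 13.6
```

>>> {"fn": "play_rows", "kwargs": {
  "deltas": [-0.003, 0.005, 0.03, 0, 0, 0, 0.07, 0, 0, 0, 0.1, 0, 0, 0, 0.1, 0, 0, 0, 0.1, 0, 0, 0, 0.1, 0, 0, 0, 0.08, 0, 0, 0, 0.06, 0, 0, 0, 0.03, 0, 0, 0, 0.01, 0, 0, 0, 0, 0, 0, 0, 0, 0]
}}

```text
time: 6.8
ee_pos: [483.9, 159.8, 23.0]
tcp_rot: [-0.0, 1.0, 0.0, 0.0]
force: [0.0, -0.6, -1.1]
width: 0.637
```

>>> {"fn": "play_rows", "kwargs": {
  "deltas": [0, 0, 0.01, 0, 0, 0, 0.01, 0, 0, 0, 0.005, 0, 0, 0, 0, 0]
}}

```text
time: 7.13
ee_pos: [483.7, 159.6, 19.0]
tcp_rot: [-0.0, 1.0, -0.0, 0.0]
force: [-0.8, -0.1, -1.4]
width: 0.638
```

>>> {"fn": "play_rows", "kwargs": {
  "deltas": [0, 0, 0, 0, 0, 0, 0, 0, 0, 0, 0, 0, 0, 0, 0, 0, 0, 0, 0, 0, 0, 0, 0, 0],
  "grip": 0.85
}}

```text
time: 7.63
ee_pos: [483.5, 159.6, 18.9]
tcp_rot: [0.0, 1.0, -0.0, 0.0]
force: [0.3, 0.3, 1.2]
width: 0.852
```

>>> {"fn": "play_rows", "kwargs": {
  "deltas": [0, 0, -0.05, 0, 0, 0, -0.1, 0, 0, 0, -0.15, 0, 0, 0, -0.2, 0, 0, 0, -0.2, 0, 0, 0, -0.2, 0, 0, 0, -0.2, 0, 0, 0, -0.15, 0, 0, 0, -0.05, 0, 0, 0, 0, 0, 0, 0, 0, 0],
  "grip": 1
}}

```text
time: 8.55
ee_pos: [483.1, 159.4, 213.4]
tcp_rot: [0.0, 1.0, -0.0, -0.0]
force: [-0.3, -0.1, 0.1]
width: 1.001
```

```bash
python3 look.py w4 blue,484,160,32,30 tip,484,160,80,7; python3 held.py w4 blue 32
```

```text
8.55 [483.1 159.4 213.4] [ 2.e-04  1.e+00 -0.e+00 -2.e-04] [-0.3 -0.1  0.1] 1.001
blue 1552 medz 32.1 fit [484.4 158.6] 29.2 mec [484.4 158.7] 29.8
tip 380 medz 79.5 fit [484.3 159.7] 9.9 mec [484.3 159.4] 11.2
z in mask [30.9 32.1 33. ]
[484.5 158.7] 29.1 
[484.5 153.7] 19.0
```

View pics/w4.png

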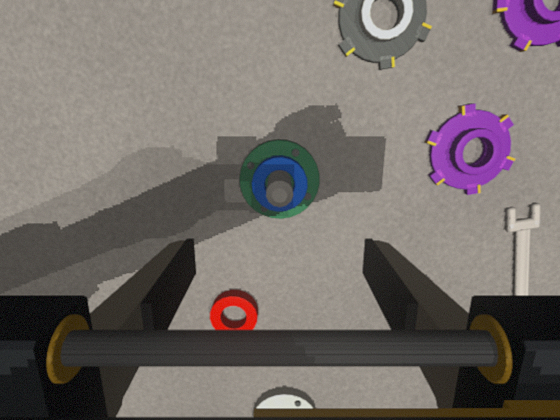

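Blue is seated with its top at 32 mm, about 1 mm off the axis. Next I'll go to the cutter.

>>> {"fn": "play_rows", "kwargs": {
  "deltas": [0.02, -0.04, 0, 0, 0.06, -0.1, 0, 0, 0.09, -0.15, 0, 0, 0.09, -0.15, 0, 0, 0.1, -0.15, 0, 0, 0.1, -0.15, 0, 0, 0.1, -0.15, 0, 0, 0.07, -0.11, 0, 0, 0.04, -0.07, 0, 0, 0.02, -0.03, 0, 0, 0, 0, 0, 0, 0, 0, 0, 0]
}}

```text
time: 9.6
ee_pos: [586.4, 324.1, 212.4]
tcp_rot: [0.001, 1.0, 0.0, -0.001]
force: [0.5, -0.8, -0.5]
width: 0.999
```

```bash
python3 look.py w5 hub,587,325,22,25 disc,587,325,8,51
```

```text
9.6 [586.4 324.1 212.4] [ 7.e-04  1.e+00  0.e+00 -1.e-03] [ 0.5 -0.8 -0.5] 0.999
hub 947 medz 22.0 fit [587.4 326.4] 24.2 mec [587.3 326.4] 24.8
disc 3519 medz 8.1 fit [587.3 326.3] 45.5 mec [587.5 325.8] 50.5
```

View pics/w5.png

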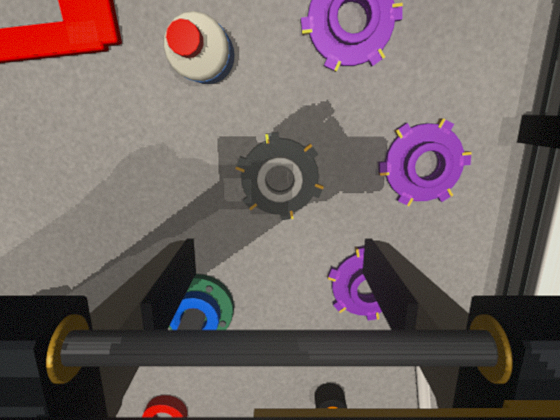

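>>> {"fn": "play_rows", "kwargs": {
  "deltas": [0.006, -0.015, 0.08, 0, 0, 0, 0.15, 0, 0, 0, 0.2, 0, 0, 0, 0.2, 0, 0, 0, 0.2, 0, 0, 0, 0.2, 0, 0, 0, 0.13, 0, 0, 0, 0.08, 0, 0, 0, 0.05, 0, 0, 0, 0.03, 0, 0, 0, 0.01, 0, 0, 0, 0, 0]
}}

```text
time: 10.65
ee_pos: [588.5, 327.1, 15.1]
tcp_rot: [-0.0, 1.0, -0.0, 0.001]
force: [0.3, -0.4, -0.7]
width: 0.999
```

```bash
python3 -c "
from h import *
s=readout.read_state();print(s['ee_pos'],s['force'])"
```

```text
[588.52810951 327.0522369   15.12891732] [ 0.32624417 -0.37632152 -0.6707345 ]
```

>>> {"fn": "play_rows", "kwargs": {
  "deltas": [-0.005, 0.004, 0.015, 0, 0, 0, 0.015, 0, 0, 0, 0, 0]
}}

```text
time: 10.9
ee_pos: [587.3, 326.2, 10.2]
tcp_rot: [-0.0, 1.0, -0.0, 0.0]
force: [-0.3, 0.3, -0.6]
width: 1.0
```

>>> {"fn": "play_rows", "kwargs": {
  "deltas": [0, 0, 0, 0, 0, 0, 0, 0, 0, 0, 0, 0, 0, 0, 0, 0, 0, 0, 0, 0, 0, 0, 0, 0, 0, 0, 0, 0, 0, 0, 0, 0, 0, 0, 0, 0],
  "grip": 0.3,
  "newtons": 35
}}

```text
time: 11.65
ee_pos: [587.1, 326.2, 9.8]
tcp_rot: [0.0, 1.0, -0.0, -0.0]
force: [-0.1, -0.7, -0.1]
width: 0.525
```

>>> {"fn": "play_rows", "kwargs": {
  "deltas": [0, 0, -0.03, 0, 0, 0, -0.06, 0, 0, 0, -0.12, 0, 0, 0, -0.15, 0, 0, 0, -0.15, 0, 0, 0, -0.12, 0, 0, 0, -0.1, 0, 0, 0, -0.05, 0, 0, 0, -0.02, 0, 0, 0, 0, 0]
}}

```text
time: 12.48
ee_pos: [587.3, 326.2, 130.3]
tcp_rot: [-0.0, 1.0, -0.0, 0.0]
force: [0.8, 0.0, -3.7]
width: 0.531
```

```bash
python3 look.py w6 hub,587,326,142,25 disc,587,326,128,51
```

```text
12.48 [587.3 326.2 130.3] [-1.e-04  1.e+00 -1.e-04  3.e-04] [ 0.8  0.  -3.7] 0.531
hub 4524 medz 142.5 fit [587.6 327.7] 26.6 mec [586.8 333.7] 36.2
disc 9951 medz 128.7 fit [587.  337.5] 35.0 mec [585.8 337.6] 47.3
```

View pics/w6.png

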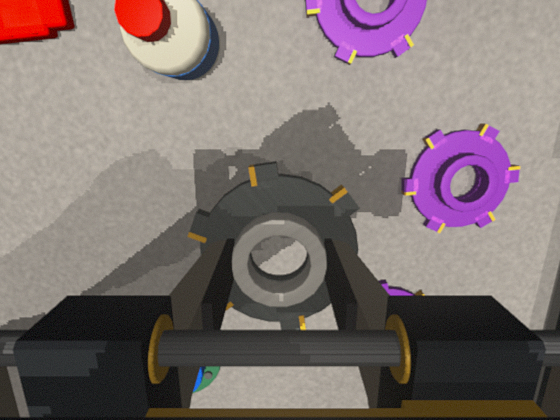

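>>> {"fn": "play_rows", "kwargs": {
  "deltas": [-0.02, 0.03, 0, 0, -0.05, 0.08, 0, 0, -0.09, 0.14, 0, 0, -0.09, 0.15, 0, 0, -0.09, 0.15, 0, 0, -0.09, 0.15, 0, 0, -0.09, 0.14, 0, 0, -0.07, 0.12, 0, 0, -0.05, 0.08, 0, 0, -0.03, 0.05, 0, 0, -0.017, 0.021, 0, 0, 0, 0, 0, 0]
}}

```text
time: 13.53
ee_pos: [483.7, 159.0, 129.5]
tcp_rot: [0.0, 1.0, -0.0, -0.0]
force: [1.1, 0.2, -4.1]
width: 0.527
```

```bash
python3 look.py w7
python3 - <<'E'
from h import *
p=cv2.imread("pics/w7.png"); f=np.load("pics/w7.npz"); st=dict(ee_pos=f["p"],tcp_rot=f["q"]); W=cloud("wrist",f["d"],st)
g=hsv(p); zt=st["ee_pos"][2]-10+22
m=((abs(W[...,2]-zt)<2.5)&(g[...,1]<60)&(g[...,2]>85)).astype(np.uint8)
cs,_=cv2.findContours(m,cv2.RETR_CCOMP,cv2.CHAIN_APPROX_NONE)
for c in cs:
    if len(c)>60:
        xy=plane("wrist",c[:,0],zt,st)[:,:2]; print(len(c),c[:,0].min(0),c[:,0].max(0),*[np.round(q,1) for q in circ(xy)])
P=W[m>0]; A=np.c_[P[:,:2]-P[:,:2].mean(0),np.ones(len(P))]; print('tilt/plane',np.linalg.lstsq(A,P[:,2],rcond=None)[0].round(3))
E
```

```text
13.53 [483.7 159.  129.5] [ 2.e-04  1.e+00 -4.e-04 -3.e-04] [ 1.1  0.2 -4.1] 0.527
268 [232 217] [326 306] [484.8 159.2] 24.3
176 [247 234] [311 291] [484.7 159.4] 16.0
tilt/plane [-1.00000e-03 -1.00000e-03  1.41785e+02]
```

View pics/w7.png

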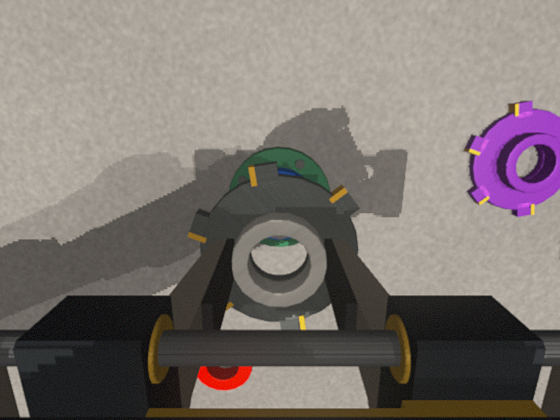

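The hub in the picture is level and centred on the post to within about 0.5 mm. I'll lower it now.

>>> {"fn": "play_rows", "kwargs": {
  "deltas": [-0.003, -0.002, 0.02, 0, 0, 0, 0.05, 0, 0, 0, 0.07, 0, 0, 0, 0.07, 0, 0, 0, 0.07, 0, 0, 0, 0.07, 0, 0, 0, 0.07, 0, 0, 0, 0.05, 0, 0, 0, 0.04, 0, 0, 0, 0.02, 0, 0, 0, 0, 0, 0, 0, 0, 0]
}}

```text
time: 14.58
ee_pos: [483.9, 160.0, 50.4]
tcp_rot: [-0.0, 1.0, -0.0, 0.0]
force: [-0.2, -0.4, -3.3]
width: 0.525
```

>>> {"fn": "play_rows", "kwargs": {
  "deltas": [0, 0, 0.015, 0, 0, 0, 0.015, 0, 0, 0, 0.01, 0, 0, 0, 0.007, 0, 0, 0, 0, 0]
}}

```text
time: 15.0
ee_pos: [483.6, 159.8, 43.1]
tcp_rot: [0.0, 1.0, -0.0, -0.0]
force: [0.3, 0.9, -3.6]
width: 0.528
```

>>> {"fn": "play_rows", "kwargs": {
  "deltas": [0, 0, 0.005, 0, 0, 0, 0.003, 0, 0, 0, 0, 0]
}}

```text
time: 15.25
ee_pos: [483.6, 159.9, 42.0]
tcp_rot: [0.0, 1.0, -0.0, -0.0]
force: [1.2, 0.3, -2.9]
width: 0.527
```

>>> {"fn": "play_rows", "kwargs": {
  "deltas": [0, 0, 0, 0, 0, 0, 0, 0, 0, 0, 0, 0, 0, 0, 0, 0, 0, 0, 0, 0, 0, 0, 0, 0],
  "grip": 0.8
}}

```text
time: 15.75
ee_pos: [483.8, 159.9, 42.2]
tcp_rot: [-0.0, 1.0, -0.0, 0.0]
force: [-0.6, 0.7, -0.1]
width: 0.797
```

>>> {"fn": "play_rows", "kwargs": {
  "deltas": [0, 0, -0.05, 0, 0, 0, -0.1, 0, 0, 0, -0.15, 0, 0, 0, -0.2, 0, 0, 0, -0.2, 0, 0, 0, -0.2, 0, 0, 0, -0.15, 0, 0, 0, -0.08, 0, 0, 0, -0.02, 0, 0, 0, 0, 0, 0, 0, 0, 0],
  "grip": 1
}}

```text
time: 16.67
ee_pos: [483.1, 159.6, 214.0]
tcp_rot: [0.0, 1.0, -0.0, -0.0]
force: [-1.1, 0.5, 0.6]
width: 1.004
```

```bash
python3 look.py w8 hub,484,160,54,25 disc,484,160,40,51 tip,484,160,80,7
```

```text
16.67 [483.1 159.6 214. ] [ 2.e-04  1.e+00 -0.e+00 -4.e-04] [-1.1  0.5  0.6] 1.004
hub 1052 medz 54.0 fit [484.5 160.3] 24.2 mec [484.5 160.2] 24.9
disc 4057 medz 40.1 fit [484.4 160. ] 45.6 mec [484.3 159.6] 50.5
tip 396 medz 79.2 fit [484.5 160. ] 10.2 mec [484.3 159.8] 11.7
```

View pics/w8.png

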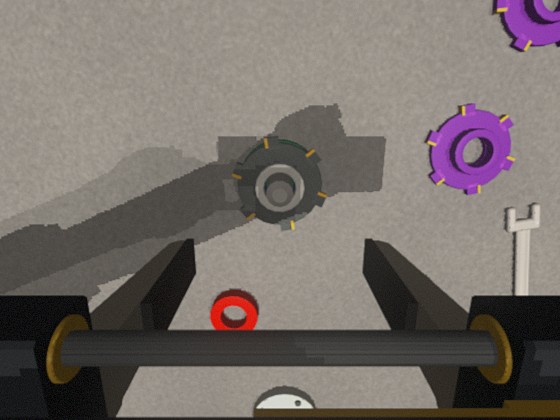

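Cutter seated (hub top 54.0, centred). I'll go to yellow now.

>>> {"fn": "play_rows", "kwargs": {
  "deltas": [0.02, 0.06, 0, 0, 0.04, 0.14, 0, 0, 0.06, 0.2, 0, 0, 0.06, 0.2, 0, 0, 0.06, 0.2, 0, 0, 0.06, 0.2, 0, 0, 0.06, 0.2, 0, 0, 0.06, 0.2, 0, 0, 0.06, 0.2, 0, 0, 0.06, 0.2, 0, 0, 0.06, 0.2, 0, 0, 0.06, 0.2, 0, 0]
}}

```text
time: 17.72
ee_pos: [582.1, -172.5, 213.3]
tcp_rot: [-0.0, 1.0, -0.0, -0.001]
force: [1.1, 0.0, 1.0]
width: 1.004
```

>>> {"fn": "play_rows", "kwargs": {
  "deltas": [0.06, 0.2, 0, 0, 0.06, 0.2, 0, 0, 0.05, 0.2, 0, 0, 0.04, 0.16, 0, 0, 0.02, 0.1, 0, 0, 0.01, 0.033, 0, 0, 0, 0, 0, 0, 0, 0, 0, 0]
}}

```text
time: 18.38
ee_pos: [618.2, -303.2, 213.6]
tcp_rot: [-0.001, 1.0, 0.0, -0.001]
force: [1.2, 0.9, 0.6]
width: 1.0
```

```bash
python3 look.py w9 yellow,617,-304,12,25; python3 held.py w9 yellow 12
```

```text
18.38 [ 618.2 -303.2  213.6] [-7.e-04  1.e+00  2.e-04 -7.e-04] [1.2 0.9 0.6] 1.0
yellow 899 medz 12.0 fit [ 618.7 -305. ] 24.2 mec [ 618.8 -305. ] 24.8
z in mask [11.2 12.1 13. ]
[ 616.4 -318. ] 12.4
```

View pics/w9.png

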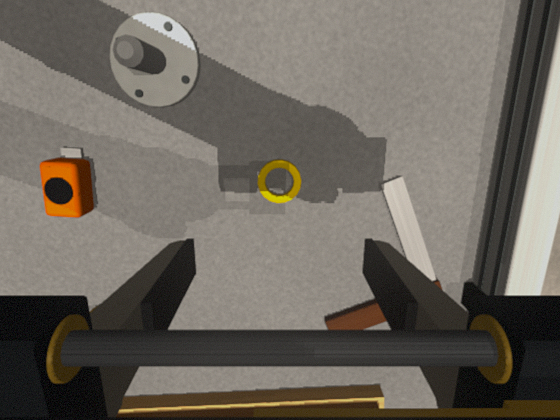

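>>> {"fn": "play_rows", "kwargs": {
  "deltas": [0.003, 0.012, 0.08, 0, 0, 0, 0.15, 0, 0, 0, 0.2, 0, 0, 0, 0.2, 0, 0, 0, 0.2, 0, 0, 0, 0.2, 0, 0, 0, 0.15, 0, 0, 0, 0.1, 0, 0, 0, 0.06, 0, 0, 0, 0.04, 0, 0, 0, 0.01, 0, 0, 0, 0, 0]
}}

```text
time: 19.43
ee_pos: [619.7, -306.0, 6.8]
tcp_rot: [0.0, 1.0, 0.0, 0.001]
force: [-0.3, -0.1, 0.6]
width: 1.001
```

>>> {"fn": "play_rows", "kwargs": {
  "deltas": [-0.006, -0.006, 0.01, 0, 0, 0, 0.01, 0, 0, 0, 0, 0]
}}

```text
time: 19.68
ee_pos: [618.5, -305.1, 3.8]
tcp_rot: [0.0, 1.0, -0.0, 0.001]
force: [0.1, 0.3, 0.7]
width: 0.997
```

>>> {"fn": "play_rows", "kwargs": {
  "deltas": [0, 0, 0, 0, 0, 0, 0, 0, 0, 0, 0, 0, 0, 0, 0, 0, 0, 0, 0, 0, 0, 0, 0, 0, 0, 0, 0, 0, 0, 0, 0, 0, 0, 0, 0, 0],
  "grip": 0.3,
  "newtons": 15
}}

```text
time: 20.43
ee_pos: [618.2, -305.0, 3.1]
tcp_rot: [0.0, 1.0, -0.0, -0.0]
force: [0.0, -0.1, 0.3]
width: 0.53
```

>>> {"fn": "play_rows", "kwargs": {
  "deltas": [0, 0, -0.03, 0, 0, 0, -0.06, 0, 0, 0, -0.12, 0, 0, 0, -0.15, 0, 0, 0, -0.15, 0, 0, 0, -0.12, 0, 0, 0, -0.1, 0, 0, 0, -0.05, 0, 0, 0, -0.02, 0, 0, 0, 0, 0]
}}

```text
time: 21.27
ee_pos: [618.4, -305.1, 123.9]
tcp_rot: [0.0, 1.0, -0.0, 0.001]
force: [0.1, -0.2, -0.0]
width: 0.531
```

>>> {"fn": "play_rows", "kwargs": {
  "deltas": [-0.02, -0.06, 0, 0, -0.04, -0.14, 0, 0, -0.06, -0.2, 0, 0, -0.06, -0.2, 0, 0, -0.06, -0.2, 0, 0, -0.06, -0.2, 0, 0, -0.06, -0.2, 0, 0, -0.06, -0.2, 0, 0, -0.06, -0.2, 0, 0, -0.06, -0.2, 0, 0, -0.06, -0.2, 0, 0, -0.06, -0.2, 0, 0]
}}

```text
time: 22.27
ee_pos: [517.1, 26.8, 122.0]
tcp_rot: [0.0, 1.0, 0.0, -0.001]
force: [-0.2, 0.8, -0.4]
width: 0.531
```

>>> {"fn": "play_rows", "kwargs": {
  "deltas": [-0.06, -0.2, 0, 0, -0.06, -0.2, 0, 0, -0.05, -0.2, 0, 0, -0.04, -0.16, 0, 0, -0.02, -0.1, 0, 0, -0.01, -0.033, 0, 0, 0, 0, 0, 0, 0, 0, 0, 0]
}}

```text
time: 22.93
ee_pos: [482.7, 158.1, 122.5]
tcp_rot: [0.001, 1.0, -0.0, -0.001]
force: [0.1, -0.8, -1.3]
width: 0.532
```

```bash
python3 look.py w10; python3 held.py w10 yellow 132.5
```

```text
22.93 [482.7 158.1 122.5] [ 5.e-04  1.e+00 -2.e-04 -6.e-04] [ 0.1 -0.8 -1.3] 0.532
z in mask [  8.6 131.2 132.2]
[578.5 214.7] 1.5
```

View pics/w10.png

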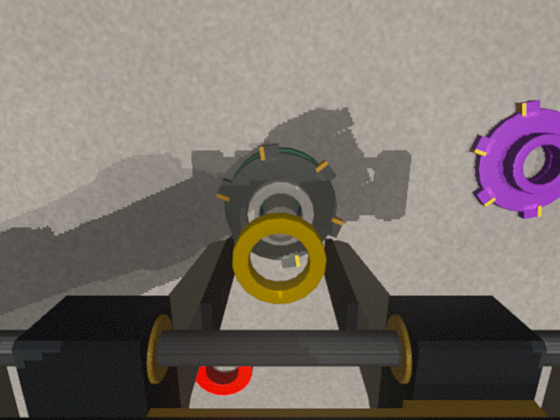

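Run:
```python
from h import *
p=cv2.imread("pics/w10.png"); f=np.load("pics/w10.npz"); st=dict(ee_pos=f["p"],tcp_rot=f["q"]); W=cloud("wrist",f["d"],st)
g=hsv(p); m=((g[...,0]>20)&(g[...,0]<36)&(g[...,1]>120)&(W[...,2]>127)).astype(np.uint8)
m=cv2.morphologyEx(m,cv2.MORPH_CLOSE,np.ones((3,3),np.uint8))
P=W[m>0];print(len(P),np.median(P[:,2]))
mt=(m>0)&(W[...,2]>129.5)
cs,_=cv2.findContours(mt.astype(np.uint8),cv2.RETR_CCOMP,cv2.CHAIN_APPROX_NONE)
for c in cs:
    if len(c)>60:
        xy=plane("wrist",c[:,0],131.3,st)[:,:2]; print(len(c),*[np.round(q,1) for q in circ(xy)])
P=W[mt]; A=np.c_[P[:,:2]-P[:,:2].mean(0),np.ones(len(P))]; print(np.linalg.lstsq(A,P[:,2],rcond=None)[0].round(3))
```

```text
8286 194.69240859594257
76 [413.4  58.1] 5.7
440 [588.9  40.1] 39.6
239 [543.4 101.4] 18.3
209 [425.5 101.2] 18.9
272 [483.8 157.9] 24.4
183 [483.8 158. ] 16.0
[  0.696   2.094 185.261]
```

>>> {"fn": "play_rows", "kwargs": {
  "deltas": [0.003, -0.012, 0.02, 0, 0, 0, 0.04, 0, 0, 0, 0.05, 0, 0, 0, 0.06, 0, 0, 0, 0.06, 0, 0, 0, 0.06, 0, 0, 0, 0.05, 0, 0, 0, 0.03, 0, 0, 0, 0.02, 0, 0, 0, 0, 0, 0, 0, 0, 0]
}}

```text
time: 23.9
ee_pos: [483.8, 160.8, 64.6]
tcp_rot: [-0.0, 1.0, -0.0, 0.0]
force: [0.0, -0.3, 0.5]
width: 0.533
```

>>> {"fn": "play_rows", "kwargs": {
  "deltas": [0, 0, 0.015, 0, 0, 0, 0.015, 0, 0, 0, 0, 0]
}}

```text
time: 24.15
ee_pos: [483.6, 160.7, 60.0]
tcp_rot: [0.0, 1.0, 0.0, -0.0]
force: [-0.7, 0.2, -0.6]
width: 0.528
```

>>> {"fn": "play_rows", "kwargs": {
  "deltas": [0, 0.004, 0.008, 0, 0, 0, 0.008, 0, 0, 0, 0, 0]
}}

```text
time: 24.4
ee_pos: [483.6, 160.1, 57.5]
tcp_rot: [0.0, 1.0, -0.0, -0.0]
force: [-0.7, -0.2, -0.3]
width: 0.531
```

>>> {"fn": "play_rows", "kwargs": {
  "deltas": [0, 0, 0, 0, 0, 0, 0, 0, 0, 0, 0, 0, 0, 0, 0, 0, 0, 0, 0, 0, 0, 0, 0, 0],
  "grip": 0.8
}}

```text
time: 24.9
ee_pos: [483.7, 160.2, 57.7]
tcp_rot: [-0.0, 1.0, 0.0, 0.0]
force: [-0.2, -0.3, 0.3]
width: 0.802
```

>>> {"fn": "play_rows", "kwargs": {
  "deltas": [0, 0, -0.05, 0, 0, 0, -0.1, 0, 0, 0, -0.15, 0, 0, 0, -0.15, 0, 0, 0, -0.2, 0, 0, 0, -0.2, 0, 0, 0, -0.1, 0, 0, 0, -0.06, 0, 0, 0, -0.02, 0, 0, 0, 0, 0, 0, 0, 0, 0],
  "grip": 1
}}

```text
time: 25.82
ee_pos: [483.0, 159.9, 211.2]
tcp_rot: [0.0, 1.0, -0.0, -0.001]
force: [0.3, 0.6, 0.4]
width: 1.001
```

```bash
python3 look.py w11 yellow,484,160,66,25 disc,484,160,40,51 tip,484,160,80,7
```

```text
25.82 [483.  159.9 211.2] [ 3.e-04  1.e+00 -0.e+00 -8.e-04] [0.3 0.6 0.4] 1.001
yellow 1238 medz 66.0 fit [484.4 160.1] 24.2 mec [484.6 160. ] 24.8
disc 3876 medz 40.2 fit [484.4 159.9] 45.6 mec [484.4 159.7] 50.6
tip 385 medz 79.3 fit [484.8 159.9] 10.0 mec [484.7 160. ] 10.9
```

View pics/w11.png

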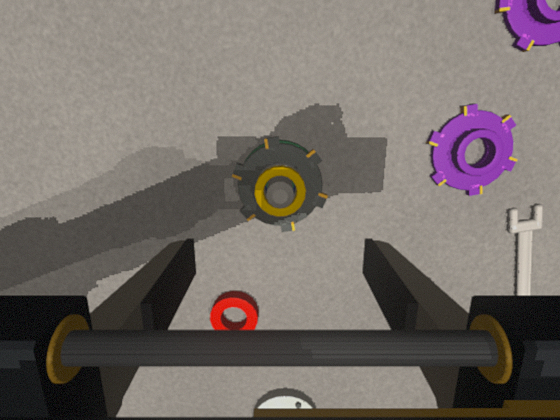

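Yellow is seated with its top at 66.0 mm. The cap is next.

>>> {"fn": "play_rows", "kwargs": {
  "deltas": [0.05, 0.04, 0, 0, 0.1, 0.08, 0, 0, 0.14, 0.115, 0, 0, 0.16, 0.13, 0, 0, 0.16, 0.13, 0, 0, 0.16, 0.13, 0, 0, 0.16, 0.13, 0, 0, 0.11, 0.1, 0, 0, 0.07, 0.06, 0, 0, 0.04, 0.032, 0, 0, 0, 0, 0, 0, 0, 0, 0, 0]
}}

```text
time: 26.87
ee_pos: [655.6, 18.3, 211.2]
tcp_rot: [-0.0, 1.0, -0.0, -0.001]
force: [0.6, 0.8, -1.0]
width: 1.002
```

```bash
python3 look.py w12 cap,656,18,30,21
```

```text
26.87 [655.6  18.3 211.2] [-1.e-04  1.e+00 -0.e+00 -9.e-04] [ 0.6  0.8 -1. ] 1.002
cap 1160 medz 30.3 fit [656.3  17.6] 20.2 mec [656.2  17.7] 20.9
```

View pics/w12.png

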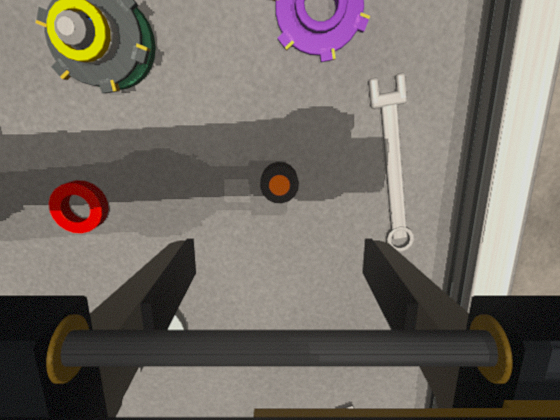

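>>> {"fn": "play_rows", "kwargs": {
  "deltas": [0.002, 0.004, 0.08, 0, 0, 0, 0.15, 0, 0, 0, 0.2, 0, 0, 0, 0.2, 0, 0, 0, 0.2, 0, 0, 0, 0.2, 0, 0, 0, 0.13, 0, 0, 0, 0.09, 0, 0, 0, 0.06, 0, 0, 0, 0.04, 0, 0, 0, 0, 0, 0, 0, 0, 0]
}}

```text
time: 27.92
ee_pos: [657.1, 17.7, 10.5]
tcp_rot: [-0.0, 1.0, 0.0, 0.001]
force: [-0.4, -0.3, 0.3]
width: 0.998
```

>>> {"fn": "play_rows", "kwargs": {
  "deltas": [-0.005, 0, 0.01, 0, 0, 0, 0.005, 0, 0, 0, 0, 0]
}}

```text
time: 28.17
ee_pos: [656.1, 17.5, 8.2]
tcp_rot: [-0.0, 1.0, -0.0, 0.001]
force: [0.2, -1.1, 0.8]
width: 1.001
```

>>> {"fn": "play_rows", "kwargs": {
  "deltas": [0, 0, 0, 0, 0, 0, 0, 0, 0, 0, 0, 0, 0, 0, 0, 0, 0, 0, 0, 0, 0, 0, 0, 0, 0, 0, 0, 0, 0, 0, 0, 0, 0, 0, 0, 0],
  "grip": 0.25,
  "newtons": 15
}}

```text
time: 28.92
ee_pos: [655.7, 17.5, 7.4]
tcp_rot: [0.0, 1.0, -0.0, -0.0]
force: [-0.2, 0.1, 0.5]
width: 0.451
```

>>> {"fn": "play_rows", "kwargs": {
  "deltas": [0, 0, -0.03, 0, 0, 0, -0.06, 0, 0, 0, -0.12, 0, 0, 0, -0.15, 0, 0, 0, -0.15, 0, 0, 0, -0.12, 0, 0, 0, -0.1, 0, 0, 0, -0.05, 0, 0, 0, -0.02, 0, 0, 0, 0, 0]
}}

```text
time: 29.75
ee_pos: [656.0, 17.5, 128.3]
tcp_rot: [-0.0, 1.0, -0.0, 0.001]
force: [-0.2, 0.5, -0.4]
width: 0.459
```

>>> {"fn": "play_rows", "kwargs": {
  "deltas": [-0.05, -0.04, 0, 0, -0.1, -0.08, 0, 0, -0.14, -0.115, 0, 0, -0.16, -0.13, 0, 0, -0.16, -0.13, 0, 0, -0.16, -0.13, 0, 0, -0.16, -0.13, 0, 0, -0.11, -0.1, 0, 0, -0.07, -0.06, 0, 0, -0.034, -0.034, 0, 0, 0, 0, 0, 0, 0, 0, 0, 0]
}}

```text
time: 30.75
ee_pos: [484.1, 159.6, 127.0]
tcp_rot: [0.0, 1.0, 0.0, -0.0]
force: [-0.1, 0.3, -0.4]
width: 0.454
```

```bash
python3 look.py w13 cap,484,160,150,21
python3 - <<'E'
from h import *
p=cv2.imread("pics/w13.png"); f=np.load("pics/w13.npz"); st=dict(ee_pos=f["p"],tcp_rot=f["q"]); W=cloud("wrist",f["d"],st)
g=hsv(p); m=((g[...,0]<20)&(g[...,1]>120)&(abs(W[...,2]-150)<5)&(abs(W[...,0]-484)<15)).astype(np.uint8)
c=max(cv2.findContours(m,cv2.RETR_EXTERNAL,cv2.CHAIN_APPROX_NONE)[0],key=len)
z=np.median(W[m>0][:,2]); print(z,*circ(plane("wrist",c[:,0],z,st)[:,:2]),c[:,0].mean(0))
E
```

```text
30.75 [484.1 159.6 127. ] [ 3.e-04  1.e+00  1.e-04 -2.e-04] [-0.1  0.3 -0.4] 0.454
cap 5692 medz 150.0 fit [484.7 161.8] 22.9 mec [484.  167.1] 32.2
150.5616834822451 [485.25736396 158.79575688] 11.296980216455921 [278.54198473 275.3740458 ]
```

View pics/w13.png

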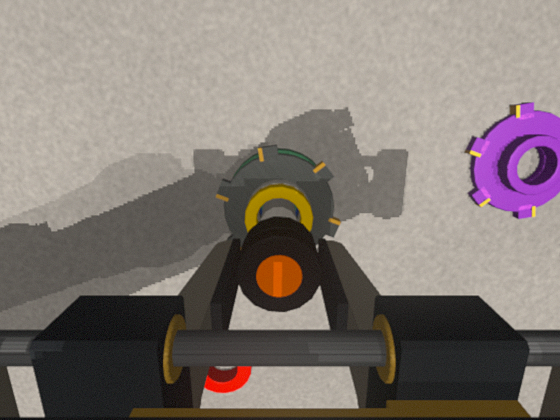

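>>> {"fn": "play_rows", "kwargs": {
  "deltas": [-0.004, -0.004, 0.02, 0, 0, 0, 0.04, 0, 0, 0, 0.05, 0, 0, 0, 0.06, 0, 0, 0, 0.06, 0, 0, 0, 0.05, 0, 0, 0, 0.03, 0, 0, 0, 0.01, 0, 0, 0, 0, 0, 0, 0, 0, 0]
}}

```text
time: 31.63
ee_pos: [483.7, 160.6, 79.5]
tcp_rot: [-0.0, 1.0, -0.0, 0.0]
force: [-0.5, 0.8, 0.2]
width: 0.452
```

>>> {"fn": "play_rows", "kwargs": {
  "deltas": [0, 0, 0.015, 0, 0, 0, 0.01, 0, 0, 0, 0, 0]
}}

```text
time: 31.88
ee_pos: [483.5, 160.5, 75.7]
tcp_rot: [0.0, 1.0, 0.0, 0.0]
force: [-0.1, -0.8, -0.4]
width: 0.454
```

>>> {"fn": "play_rows", "kwargs": {
  "deltas": [0, 0, 0.006, 0, 0, 0, 0.006, 0, 0, 0, 0, 0]
}}

```text
time: 32.13
ee_pos: [483.5, 160.5, 73.8]
tcp_rot: [0.0, 1.0, -0.0, -0.0]
force: [0.4, 0.5, 0.8]
width: 0.455
```

>>> {"fn": "play_rows", "kwargs": {
  "deltas": [0, 0, 0, 0, 0, 0, 0, 0, 0, 0, 0, 0, 0, 0, 0, 0, 0, 0, 0, 0, 0, 0, 0, 0],
  "grip": 0.75
}}

```text
time: 32.63
ee_pos: [483.6, 160.5, 73.9]
tcp_rot: [0.0, 1.0, -0.0, 0.0]
force: [-0.2, 0.3, -0.3]
width: 0.751
```

>>> {"fn": "play_rows", "kwargs": {
  "deltas": [0, 0, -0.05, 0, 0, 0, -0.1, 0, 0, 0, -0.15, 0, 0, 0, -0.15, 0, 0, 0, -0.2, 0, 0, 0, -0.15, 0, 0, 0, -0.06, 0, 0, 0, -0.04, 0, 0, 0, -0.02, 0, 0, 0, 0, 0, 0, 0, 0, 0],
  "grip": 1
}}

```text
time: 33.55
ee_pos: [482.8, 160.2, 210.7]
tcp_rot: [0.0, 1.0, -0.0, -0.001]
force: [0.2, 0.2, -0.4]
width: 0.996
```

```bash
python3 look.py w14 cap,484,160,96,21 disc,484,160,40,51
python3 - <<'E'
from h import *
for n in("scene","side"):
    p,d=capture(n); cv2.imwrite(f"pics/{n}1.png",p); W=cloud(n,d); near=np.hypot(W[...,0]-484,W[...,1]-160)<16
    print(n,'top z',np.percentile(W[near][:,2],[50,90]).round(1))
E
```

```text
33.55 [482.8 160.2 210.7] [ 4.e-04  1.e+00 -0.e+00 -1.e-03] [ 0.2  0.2 -0.4] 0.996
cap 1701 medz 96.3 fit [484.3 160.5] 20.2 mec [484.3 160.5] 20.8
disc 3639 medz 40.1 fit [484.5 159.9] 45.7 mec [484.4 159.6] 50.6
scene top z [343.2 367.2]
side top z [580.  596.4]
```

View pics/side1.png

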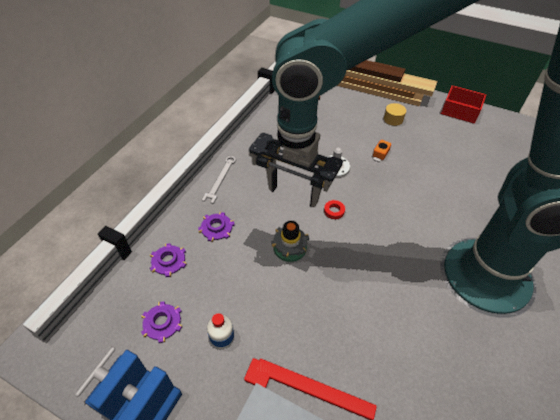

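View pics/w14.png

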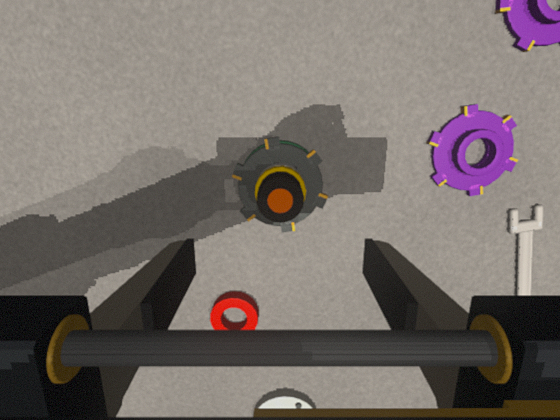

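The side view shows the full stack on the green base at (290,240). The red spacer, tape measure, spanner and glue are where they were. The wrist view has the cap centred at (280,200), with its top at 96.3 mm (96 expected) and within 1 mm of the axis. I'll hand it in.

```bash
python3 -c "
from rig import r
print(r.sign_off())"
```

```text
the job is handed in; nothing more can be done
None
```

The cutter set is on the green post: blue spacer, cutter hub up, yellow spacer, then the black cap. I handed the job in at about 34 s of the 99 s allowed; the sign-off gives no verdict.

| Part | Top height measured after release (mm) | Expected (mm) | Distance from post axis |
|---|---|---|---|
| Blue spacer | 32.1 | 32 | about 1 mm |
| Cutter hub | 54.0 | 54 | under 1 mm |
| Yellow spacer | 66.0 | 66 | under 1 mm |
| Black cap | 96.3 | 96 | under 1 mm |

- **Neighbours:** in the last side view the red spacer, tape measure, spanner and glue bottle looked unmoved. I compared them by eye and did not measure them.
- **Failed check:** the last height reading from the scene and side cameras was useless, because the arm came into the sampled area. The final cap height comes from the wrist camera alone.
- **Disagreement:** the fixed cameras put the post axis 1 to 2 mm from where the wrist camera did, within the stated calibration error. I used the wrist camera values throughout.

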